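Put the dressing-station things back in their own dishes

ROBOT

A 6-joint arm with a two-finger parallel gripper is mounted at the origin on a cart in front of the work surface, level with it; the furniture and walls round the work are solid. World frame = base frame: x ahead of the robot, y to its left, z up, the work surface at z = 0. Lengths are in m, angles in rad, forces in N, time in s.
With the tool pointing down it reaches from about 0.4 to 0.925 m from the base axis. Payload 12.5 kg.
Tool frame: the origin (TCP) lies on the centre line of the jaws, within the pads' length; the fingertips stand 14 mm ahead of it and the grasp point (between the pads) lies 5 mm behind it (bot.tip_extent is the z of the fingertips in the tool frame, in m); z points along the fingers, x is the direction in which the jaws open and shut, and the axes are right-handed (so a half turn about z gives the same grasp; the last joint's range is limited). The gripper opens to 95 mm and grips with 3 to 60 N. Pads are 20 mm wide; open, the fingers measure 119 mm over their backs; the gripper's body (75 mm by 180 mm) begins 59 mm behind the grasp point.
Start: joints at [-1.269, 0.491, 1.559, -0, 1.092, -0.106], TCP at [0.248, -0.574, 0.229] pointing down, gripper open.
Joint ranges: [-3.1, 3.1], [-0.84, 2.19], [0.05, 2.79], [-1.13, 4.28], [0.06, 2.93], [-2.69, 2.69]. Speed limits (rad/s): [2.22, 2.22, 2.79, 3.14, 3.14, 3.14].

INTERFACE

Orientations are given as a rotation vector (axis times angle).
In Python, from plant import bot gives the robot as it stands. The module is installed in compiled form; this text tells all that it offers. Calls block until the motion is done:
- bot.move_pose(position, orientation): joint-space move of the TCP to a pose.
- bot.line_to(position, ori=None, v=0.15): straight line of the TCP; ori=None keeps the orientation; v is the mean speed in m/s.
- bot.move_j(angles): joint-space move.
- bot.command_gripper(opening): opening from 0.0 (shut) to 1.0 (fully open); the grip force is fixed at half the most; returns when the fingers have stopped.
- bot.hold(seconds).
- bot.solve_ik(position, orientation): joint angles nearest the present ones, or None.
- bot.read_camera(name): name is "side" or "top" or "wrist"; returns a dict with "pixels" (400x640x3 uint8, red, green, blue), "vertical_fov" (degrees; the focal length in pixels is half the picture's height over the tangent of half this angle, whatever the lens; pixels are square), "cx", "cy" (the principal point, pixels), "R" (3x3) and "t" (3): a world point X has camera coordinates R X + t. Camera axes: x right, y down, z forward; pixel columns grow to the right and rows downward; lengths in m; the calibration is good to about 2 mm. A picture is of the moment at which its call begins. There is no depth.
A pose or a line that the arm cannot do raises bot.IKError and nothing moves.
- bot.finish_job(): hands the job in, once; it reports no verdict.
Readings, each from a call of its own:
- bot.current_time(): time.
- bot.current_joint_pos(): joint angles.
- bot.current_dq(): joint speeds.
- bot.current_joint_efforts(): joint torques, N m.
- bot.current_position(): TCP position.
- bot.current_tcp_rot(): TCP orientation.
- bot.current_ft_force(): force on the tool from outside, world axes, zero at the start.
- bot.current_ft_torque(): the same for the moment, N m.
- bot.current_opening(): opening from 0.0 (shut) to 1.0 (fully open).
Only numpy, scipy, OpenCV 4.12 (cv2) and the standard library are available. Lean on these libraries where they do the work, as an engineer would, in place of code of your own. Each camera call takes 0.05 s, during which the arm holds its last target. There are 200 camera calls.

TASK

The things on this dressing station have been put back in one another's dishes: put the vial in the plain round dish, the tape roll in the square dish, the small carton in the oblong dish and the white tub in the round dish with the handle. Each dish takes only one thing at a time, and the empty flat plate is there to park something on the way. Set each thing down in the middle of its dish, the same way up as it is now, and let go of it; never lay the glass vial over.

Things in the scene. Friction and masses are not known exactly. Their poses are not given: they have to be found in the camera images.
- vial: Brown glass injection vial with a narrower crimped red cap, standing upright, about 0.055 kg: body 43 mm across and 68 mm high, 77 mm with the cap. Origin: centre of its underside, z up. Starts in the square dish or the handled dish.
- tape: Roll of cream-white tape lying flat with its hole upward, about 0.04 kg: 62 mm across, 25 mm high. Origin: centre of its underside, z up. Starts in the round dish or the oblong dish.
- carton: Plain closed off-white box-shaped carton lying flat, about 0.05 kg: 40 mm along its own x, 62 mm along its own y, 32 mm high. Origin: centre of its underside, z up. It may lie at any yaw. Starts in the square dish or the handled dish.
- tub: Small empty open white plastic tub standing upright, about 0.018 kg: 68 mm across the rim, tapering to 54 mm at the base, 50 mm high; the rim carries a grip across the outside. Origin: centre of its underside, z up. Starts in the round dish or the oblong dish.
- round_dish: Plain round dish without handle, 100 mm across, the vial's own place. Dark grey steel; floor top 3 mm above the table, rim 3.5 mm thick, its top 10 mm above the table. Origin: centre, on the table top, z up. Fixed to the table; place and yaw vary.
- square_dish: Square dish, 96 x 96 mm, the tape roll's own place. Dark grey steel; floor top 3 mm above the table, rim 3.5 mm thick, its top 10 mm above the table. Origin: centre, on the table top, z up. Fixed to the table; place and yaw vary.
- oblong_dish: Oblong dish, 150 mm along its own x and 96 mm along its own y, the carton's own place. Dark grey steel; floor top 3 mm above the table, rim 3.5 mm thick, its top 10 mm above the table. Origin: centre, on the table top, z up. Fixed to the table; place and yaw vary.
- handled_dish: Round dish, 100 mm across, with a flat handle, 22 mm wide, reaching 105 mm from the centre along the dish's own -x, 4 to 8 mm above the table; the tub's own place. Dark grey steel; floor top 3 mm above the table, rim 3.5 mm thick, its top 10 mm above the table. Origin: centre of the round part, on the table top, z up. Fixed to the table; place and yaw vary.
- flat_plate: Flat square plate without rim, 100 x 100 mm, empty at the start; the parking place. Dark grey steel, 3 mm thick: its top is 3 mm above the table. Origin: centre, on the table top, z up. Fixed to the table; place and yaw vary.
There are look-alikes about, which are no part of the job. What is meant by the carton is not turquoise, and is the smaller of those in its own colour.

How it is judged:
At the end, for the whole second after the job is handed in: Vial in the round dish, tape roll in the square dish, carton in the oblong dish, tub in the handled dish: each within 15 mm of the dish's centre, resting on its floor (origin under 7 mm above the table), tilted under 0.12 rad, slower than 0.02 m/s and free of the fingers (horizontal distance between vial and round_dish below 0.015 m and z of vial in the frame of round_dish below 0.007 m and angle between each of vial, carton, tape, tub's own z axis and vertical below 0.12 rad and linear speed of each of vial, carton, tape, tub below 0.02 m/s and contact force between each of vial, carton, tape, tub and the fingers below 0.1 N and horizontal distance between carton and oblong_dish below 0.015 m and z of carton in the frame of oblong_dish below 0.007 m and horizontal distance between tape and square_dish below 0.015 m and z of tape in the frame of square_dish below 0.007 m and horizontal distance between tub and handled_dish below 0.015 m and z of tub in the frame of handled_dish below 0.007 m); the robot touches nothing.
It fails at once if The vial is laid over (tilted more than 0.8 rad) (angle between vial's own z axis and vertical above 0.8 rad).
It also fails if it takes over 128 s, if anything falls off the work surface, if the arm or the gripper's body presses on something with over 40 N, if the wrist force passes 120 N, or if a joint passes its speed limit or range.

## Working session

There is one attempt and no reset: what is moved stays moved. The work goes in short steps, each a Python script; the robot and the scene stay as the last script left them, time stands still between calls to the robot, and variables do not carry over. Pictures are saved under pics/ and viewed, on a budget of 14 in all, crops included, one or two more only if the job needs it, and the job is handed in when it is done.

```bash
mkdir -p pics; cat > h.py <<'E'
import numpy as np, cv2
from plant import bot
def save(name,cam):
    c=bot.read_camera(cam); cv2.imwrite(f'pics/{name}.png',cv2.cvtColor(c['pixels'],cv2.COLOR_RGB2BGR)); 
    np.save(f'pics/{name}.npy',c,allow_pickle=True); return c
def ray(c,u,v,z):
    f=200/np.tan(np.radians(c['vertical_fov'])/2)
    R=np.array(c['R']);t=np.array(c['t']); C=-R.T@t
    d=R.T@np.array([(u-c['cx'])/f,(v-c['cy'])/f,1]); return C+d*(z-C[2])/d[2]
def proj(c,X):
    f=200/np.tan(np.radians(c['vertical_fov'])/2)
    p=np.array(c['R'])@np.array(X)+np.array(c['t']); return f*p[0]/p[2]+c['cx'],f*p[1]/p[2]+c['cy']
E
python3 - <<'E'
from h import *
for n in ['top','side']:
    c=save(n+'0',n); print(n,c['vertical_fov'],c['cx'],c['cy'],-np.array(c['R']).T@c['t'],np.array(c['R'])[2])
print(bot.current_time(),bot.current_tcp_rot())
E
```

```text
top 44.68300562083637 323.97511617107847 202.89682865269702 [ 0.36932226 -0.01107059  1.21908487] [ 0.13907391 -0.01073228 -0.99022385]
side 51.113017520403744 318.41721317873856 192.1806126834063 [-0.6249223   0.30767785  0.60358599] [ 0.87091843 -0.22040283 -0.43923078]
0.1 [-2.62472673e+00  1.72532084e+00  1.08548612e-03]
```

View pics/top0.png

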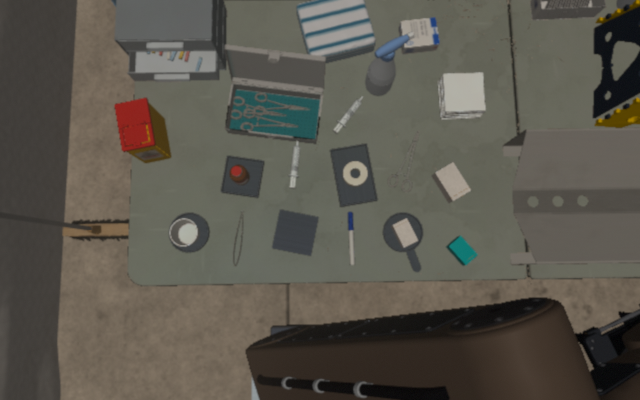

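View pics/side0.png

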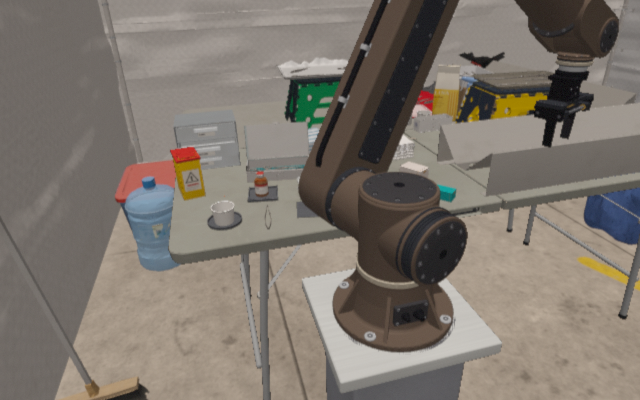

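The top view shows the tub in the round dish (188,232), the vial in the square dish (242,175), the tape in the oblong dish (354,174), a pale box in the handled dish (404,232), and the empty plate at (296,232). There are three carton candidates: (404,232) pale, (452,182) pale but larger, and (461,250) turquoise. The first fits because it's pale, the smaller of the two, and sits in the handled dish. I'll measure and confirm it in one enlarged crop.

```bash
python3 - <<'E'
from h import *
c=np.load('pics/top0.npy',allow_pickle=True).item(); im=c['pixels']
hsv=cv2.cvtColor(im,cv2.COLOR_RGB2HSV); g=hsv[...,2]
def blob(mask,seed,z,name,box=45):
    m=np.zeros_like(mask); u,v=seed; m[v-box:v+box,u-box:u+box]=mask[v-box:v+box,u-box:u+box]
    n,l,s,ce=cv2.connectedComponentsWithStats(m)
    k=min(range(1,n),key=lambda i:(np.hypot(*(ce[i]-seed)) if s[i,4]>25 else 999))
    pts=cv2.findContours((l==k).astype(np.uint8),cv2.RETR_EXTERNAL,cv2.CHAIN_APPROX_NONE)[0][0][:,0]
    P=np.array([ray(c,p[0],p[1],z)[:2] for p in pts])
    r=cv2.minAreaRect((P*1000).astype(np.float32)); ci=cv2.minEnclosingCircle((P*1000).astype(np.float32))
    print(name,s[k,4],'rect',np.round(r[0],1),np.round(r[1],1),round(r[2],1),'circ',np.round(ci[0],1),round(ci[1],1))
print([ (p,hsv[p[1],p[0]].tolist()) for p in [(296,232),(270,200),(227,185),(172,232),(404,232),(452,182),(354,160)]])
dark=(g<68).astype(np.uint8); print('bg',np.median(g[190:210,260:275]))
dk=cv2.morphologyEx(dark,cv2.MORPH_OPEN,np.ones((3,3),np.uint8))
for n,s in dict(round=(188,232),square=(242,177),oblong=(354,175),handled=(404,235),plate=(296,232)).items(): blob(dk,s,.006,n)
light=((g>130)&(hsv[...,1]<90)).astype(np.uint8)
blob(light,(404,232),.035,'carton');blob(light,(452,182),.035,'big');blob(light,(354,174),.028,'tape');blob(light,(184,232),.053,'tub')
red=((im[...,0]>90)&(im[...,1]<60)).astype(np.uint8); blob(red,(238,173),.08,'cap',25)
cr=np.hstack([cv2.resize(im[140:280,160:320],None,fx=5,fy=5)[:, :0], cv2.resize(im[135:285,160:480],None,fx=2.5,fy=2.5,interpolation=cv2.INTER_CUBIC)])
d=cv2.resize(dk[135:285,160:480]*255,(800,375//2+ 0)); 
cv2.imwrite('pics/crop1.png',np.vstack([cr[...,::-1],cv2.cvtColor(d,cv2.COLOR_GRAY2BGR)]))
E
```

```text
[((296, 232), [103, 27, 67]), ((270, 200), [35, 28, 102]), ((227, 185), [96, 19, 67]), ((172, 232), [20, 28, 82]), ((404, 232), [17, 32, 168]), ((452, 182), [17, 32, 166]), ((354, 160), [40, 10, 77])]
bg 104.0
round 44 rect [515.1 314. ] [30.1  7.6] 89.2 circ [513.9 314. ] 15.3
square 1094 rect [610.9 182. ] [94.3 94.5] 80.9 circ [611.7 181.3] 63.9
oblong 69 rect [603.  -60.8] [15.3 41.3] 88.9 circ [603.  -63.3] 21.3
handled 535 rect [ 468.7 -216.4] [85.9 97.6] 30.9 circ [ 464.2 -219.4] 49.0
plate 346 rect [497.3  44.3] [86.9 31.8] 78.5 circ [498.7  44.1] 45.5
carton 400 rect [ 460.5 -220.2] [59.9 38.7] 24.7 circ [ 460.  -220.4] 34.2
big 711 rect [ 585.9 -344. ] [83.1 53.5] 29.8 circ [ 586.2 -343.7] 47.9
tape 376 rect [ 611.6 -101.9] [58.7 57.3] 43.5 circ [ 611.8 -101.9] 30.6
tub 342 rect [462.6 305.2] [46.2 57.9] 40.1 circ [466.3 309.9] 31.8
cap 91 rect [609.1 185. ] [24.3 23.8] 0.5 circ [609.9 184.8] 13.2Traceback (most recent call last):
  File "<stdin>", line 19, in <module>
    return _nx.concatenate(arrs, 1, dtype=dtype, casting=casting)
           ~~~~~~~~~~~~~~~^^^^^^^^^^^^^^^^^^^^^^^^^^^^^^^^^^^^^^^
ValueError: all the input array dimensions except for the concatenation axis must match exactly, but along dimension 0, the array at index 0 has size 700 and the array at index 1 has size 375
```

```bash
python3 - <<'E'
from h import *
c=np.load('pics/top0.npy',allow_pickle=True).item(); im=c['pixels']
g=cv2.cvtColor(im,cv2.COLOR_RGB2HSV)[...,2]
m=(g<86).astype(np.uint8); m=cv2.morphologyEx(m,cv2.MORPH_OPEN,np.ones((2,2),np.uint8))
for n,s,b in [('round',(188,232),26),('square',(242,177),28),('oblong',(354,175),36),('handled',(404,235),38),('plate',(296,232),30)]:
    q=np.zeros_like(m);u,v=s;q[v-b:v+b,u-b:u+b]=m[v-b:v+b,u-b:u+b]
    cn=max(cv2.findContours(q,cv2.RETR_EXTERNAL,cv2.CHAIN_APPROX_NONE)[0],key=lambda k:cv2.boundingRect(k)[2]*cv2.boundingRect(k)[3])[:,0]
    P=np.array([ray(c,p[0],p[1],.008 if n!='plate' else .003)[:2] for p in cn],np.float32)*1000
    if n=='handled':
        far=P[np.argmin(P[:,0])]; print('handle tip',far)
        P=P[np.hypot(*(P-[464,-219]).T)<56]
    r=cv2.minAreaRect(P);e=cv2.minEnclosingCircle(P); print(n,np.round(r[0]),np.round(r[1]),round(r[2],1),np.round(e[0]),round(e[1],1))
cr=cv2.resize(im[135:285,160:480],None,fx=2.5,fy=2.5,interpolation=cv2.INTER_CUBIC)[...,::-1]
d=cv2.resize(m[135:285,160:480]*255,(480,225)); o=np.zeros((225,800,3),np.uint8); o[:,:480]=d[...,None]
o[:,500:]=cv2.resize(im[160:280,360:520],(300,225),interpolation=cv2.INTER_CUBIC)[...,::-1]
cv2.imwrite('pics/crop1.png',np.vstack([cr,o]))
E
```

```text
round [468. 305.] [98. 89.] 1.6 [468. 310.] 50.9
square [608. 179.] [98. 99.] 80.9 [607. 178.] 66.3
oblong [ 608. -101.] [152.  98.] 9.4 [ 608. -103.] 87.5
handle tip [ 363.90506 -256.08908]
handled [ 461. -222.] [ 98. 100.] 88.1 [ 461. -221.] 50.9
plate [465.  47.] [100. 101.] 78.0 [465.  47.] 68.3
```

View pics/crop1.png

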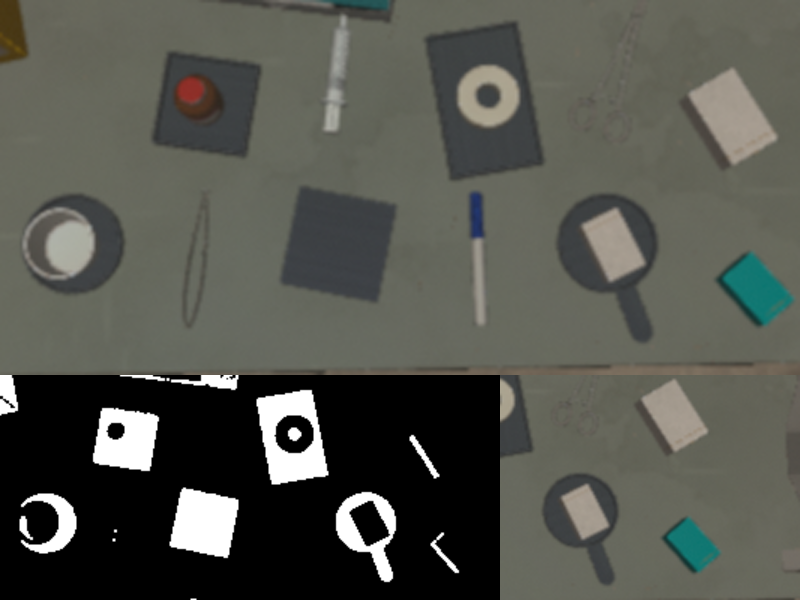

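The crop confirms it: (404,232) is the carton, about 40x60 mm and off-white. The pale one at (452,182) is larger (about 83x54 mm) and (461,250) is turquoise. First move: tub to the plate.

```bash
cat >> h.py <<'E'
from scipy.spatial.transform import Rotation as Ro
def best(p,phi):
    q0=np.array(bot.current_joint_pos()); o=[]
    for k in (-1,0,1):
        a=np.radians(phi)+k*np.pi
        rv=(Ro.from_euler('z',a)*Ro.from_euler('x',np.pi)).as_rotvec(); q=bot.solve_ik(p,rv)
        if q is not None: o.append((np.abs(np.array(q)-q0).max(),tuple(rv),a))
    return np.array(min(o)[1])
def above(xy,phi,h=.2): rv=best([*xy,h],phi); bot.move_pose([*xy,h],rv); return rv
def pick(xy,phi,z,op=1.0,h=.2):
    bot.command_gripper(op); above(xy,phi,h); bot.line_to([*xy,z],v=.12); bot.command_gripper(0.)
    print('grip',bot.current_opening()*95); bot.line_to([*xy,h],v=.15); print('lifted',bot.current_opening()*95,bot.current_time())
def place(xy,phi,z,op,h=.2):
    above(xy,phi,h); bot.line_to([*xy,.04+z],v=.2); bot.line_to([*xy,z+.001],v=.05); print('F',np.round(bot.current_ft_force(),1))
    bot.command_gripper(op); bot.line_to([*xy,h],v=.15); print('placed',bot.current_time())
E
python3 - <<'E'
from h import *
above((.467,.309),0,.22); save('w1','wrist'); print(bot.current_time(),bot.current_position())
pick((.467,.309),0,.040)
c=save('s1','side')
E
```

```text
3.3333 [0.46732833 0.30855914 0.21996937]
grip 65.6027670927689
lifted 65.26884733654869 7.1083
```

```bash
python3 - <<'E'
import cv2,numpy as np
cv2.imwrite('pics/a1.png',np.hstack([cv2.resize(cv2.imread('pics/w1.png'),(480,300)),cv2.resize(cv2.imread('pics/s1.png')[130:280,160:480],(320,150)).repeat(2,0)]))
E
```

```text
(no output)
```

View pics/a1.png

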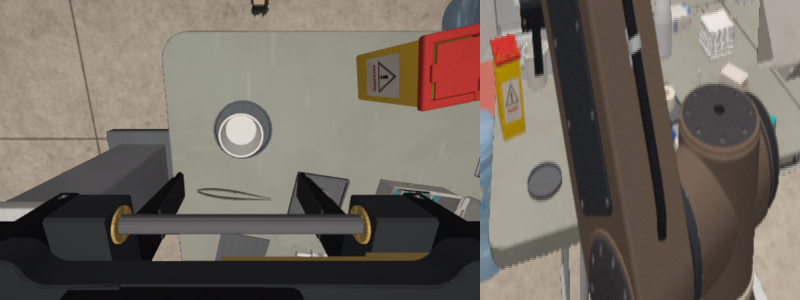

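The wrist view shows the tub in the round dish before the grasp. The side view now shows the dish empty at about (545,180), so the tub is gripped at 65 mm. Next: park the tub, then move the vial.

```bash
python3 - <<'E'
from h import *
place((.465,.047),-12,.040,.98)
save('t2','top')
c=np.load('pics/t2.npy',allow_pickle=True).item(); im=c['pixels']
# round dish, now empty
g=cv2.cvtColor(im,cv2.COLOR_RGB2HSV)[...,2]; m=np.zeros(g.shape,np.uint8); m[204:262,160:218]=g[204:262,160:218]<86
m=cv2.morphologyEx(m,cv2.MORPH_OPEN,np.ones((2,2),np.uint8)); cn=max(cv2.findContours(m,0,1)[0],key=cv2.contourArea)[:,0]
P=np.array([ray(c,*p,.008)[:2] for p in cn],np.float32)*1000; print('round',cv2.minAreaRect(P),cv2.minEnclosingCircle(P))
pick((.610,.184),-9,.049)
save('t3','top')
cv2.imwrite('pics/a2.png',np.hstack([cv2.imread(f'pics/t{i}.png')[100:300,120:520] for i in (2,3)]))
E
```

```text
F [ 0.3  0.3 -0.1]
placed 11.7667
round ((467.5690002441406, 309.9822998046875), (99.7451400756836, 97.02532958984375), 89.18341827392578) ((468.30279541015625, 309.86834716796875), 50.60629653930664)
grip 42.61108860214689
lifted 42.57180477390858 16.3667
```

View pics/a2.png

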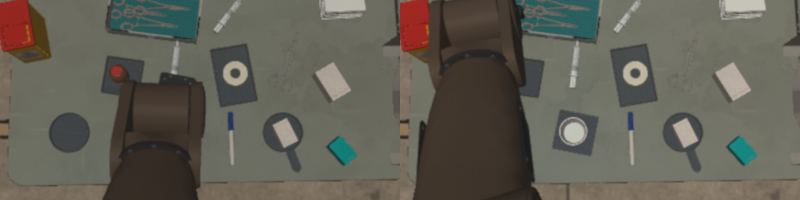

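The tub stands on the plate at full-frame px (293,231), and the vial is held at 42.6 mm. Next: set the vial in the round dish, then pick up the tape.

```bash
python3 - <<'E'
from h import *
place((.468,.310),0,.049,.8)
pick((.612,-.102),9.4,.026)
save('t4','top'); save('s4','side')
c=np.load('pics/t4.npy',allow_pickle=True).item(); im=c['pixels']
red=((im[...,0]>90)&(im[...,1]<60)); red[:200]=0; red[:,:150]=0; red[:,230:]=0; v,u=np.nonzero(red); print('cap',len(u),ray(c,u.mean(),v.mean(),.08))
cv2.imwrite('pics/a4.png',np.hstack([cv2.imread(f'pics/{i}4.png')[100:300,120:520] for i in 'ts']))
E
```

```text
F [ 0.5  0.7 -0.9]
placed 20.7583
grip 59.942981397372044
lifted 59.75547251995836 26.525
cap 77 [0.46752015 0.31238468 0.08      ]
```

View pics/a4.png

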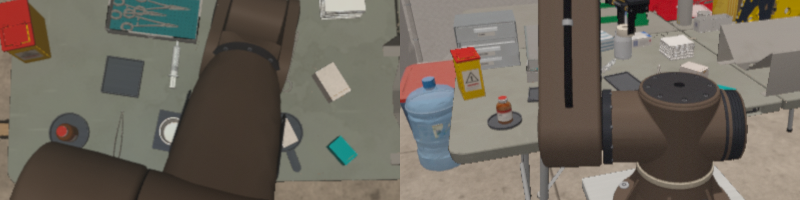

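The vial is upright in the round dish, with its cap about 2 mm off centre (left crop (66,131)). The tape is held and the square dish is empty. Next: place the tape, then pick up the carton.

```bash
cat >> h.py <<'E'
def dark(n,box,z=.008):
    c=np.load(f'pics/{n}.npy',allow_pickle=True).item(); g=cv2.cvtColor(c['pixels'],cv2.COLOR_RGB2HSV)[...,2]
    a,b,u,v=box; m=np.zeros(g.shape,np.uint8); m[b:v,a:u]=g[b:v,a:u]<86
    m=cv2.morphologyEx(m,cv2.MORPH_OPEN,np.ones((2,2),np.uint8)); cn=max(cv2.findContours(m,0,1)[0],key=cv2.contourArea)[:,0]
    r=cv2.minAreaRect(np.array([ray(c,*p,z)[:2] for p in cn],np.float32)); print(r); return np.array(r[0])
E
python3 - <<'E'
from h import *
p=dark('t4',(214,148,272,204))
place(p,36,.027,.75)
save('t5','top')
pick((.4605,-.2205),24.7+90,.028,.7)
save('t6','top')
p=dark('t6',(325,140,385,212))
cv2.imwrite('pics/a5.png',np.hstack([cv2.imread(f'pics/t{i}.png')[100:300,120:520] for i in (5,6)]))
E
```

```text
((0.608031153678894, 0.17908374965190887), (0.09494596719741821, 0.0946422889828682), 80.94137573242188)
F [-0.1  0.2 -1. ]
placed 31.2333
grip 39.52051338407994
lifted 39.706052801735794 36.6583
((0.6083301901817322, -0.10224312543869019), (0.15009434521198273, 0.0957019031047821), 9.079689979553223)
```

View pics/a5.png

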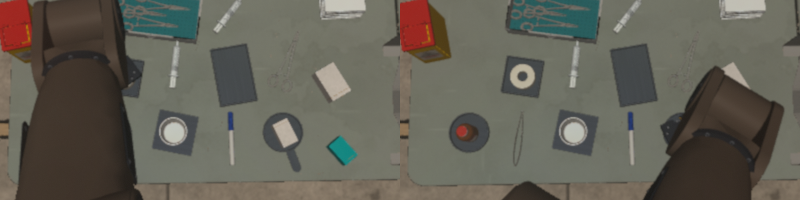

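The tape is centred in the square dish (crop 2, (522,76)), the oblong dish is empty and the carton is held. Next: place the carton, then move the tub.

```bash
python3 - <<'E'
from h import *
place((.6083,-.1022),99,.029,.7)
c=np.load('pics/t6.npy',allow_pickle=True).item(); g=cv2.cvtColor(c['pixels'],cv2.COLOR_RGB2HSV)[...,2]
m=np.zeros(g.shape,np.uint8); m[205:260,268:322]=g[205:260,268:322]>120
cn=max(cv2.findContours(m,0,1)[0],key=cv2.contourArea)[:,0]
P=np.array([ray(c,*p,.053)[:2] for p in cn],np.float32); e=cv2.minEnclosingCircle(P); print('tub',e)
t=np.array(e[0]); assert np.hypot(*(t-[.465,.047]))<.008
pick(t,-12,.040)
c=save('t7','top'); d=dark('t7',(382,208,426,254)); 
E
```

```text
F [ 0.1 -0.4 -1.3]
placed 41.2
tub ((0.46643197536468506, 0.05226565897464752), 0.03432944044470787)
grip 65.32408687552258
lifted 64.89674708901428 46.125
((0.46137240529060364, -0.2215723693370819), (0.098851278424263, 0.09873633831739426), 74.1839370727539)
```

```bash
python3 - <<'E'
from h import *
place((.4620,-.2212),0,.040,.98)
bot.move_j([-1.269, 0.491, 1.559, 0, 1.092, -0.106]); bot.hold(.3)
c=save('t8','top'); save('s8','side'); print(bot.current_time())
im=c['pixels'];hsv=cv2.cvtColor(im,cv2.COLOR_RGB2HSV); g=hsv[...,2]
for n,s,z,th in [('tub',(404,232),.053,120),('carton',(354,174),.035,130),('tape',(242,177),.028,130)]:
    u,v=s; m=np.zeros(g.shape,np.uint8); m[v-25:v+25,u-22:u+22]=g[v-25:v+25,u-22:u+22]>th
    m=m*cv2.dilate((g<300).astype(np.uint8),None)
    cn=max([k for k in cv2.findContours(m,0,1)[0]],key=cv2.contourArea)[:,0]
    P=np.array([ray(c,*p,z)[:2] for p in cn],np.float32); print(n,cv2.minAreaRect(P),cv2.minEnclosingCircle(P))
red=((im[...,0]>90)&(im[...,1]<60)); red[:200]=0; red[:,:150]=0; red[:,230:]=0; v,u=np.nonzero(red); print('cap',ray(c,u.mean(),v.mean(),.08))
cv2.imwrite('pics/a8.png',np.hstack([cv2.imread(f'pics/{i}8.png')[100:300,120:520] for i in 'ts']))
E
```

```text
F [-0.7 -0.1 -0.9]
placed 50.8167
52.7417
tub ((0.4628089666366577, -0.2216794490814209), (0.06562899053096771, 0.06550397723913193), 43.59982681274414) ((0.46239525079727173, -0.22085194289684296), 0.034023456275463104)
carton ((0.6089569330215454, -0.10243876278400421), (0.06091970205307007, 0.0389927439391613), 8.94295597076416) ((0.6082958579063416, -0.10305499285459518), 0.03368409723043442)
tape ((0.6083788871765137, 0.17885801196098328), (0.059249307960271835, 0.05790998786687851), 44.42665481567383) ((0.6079187989234924, 0.1790231615304947), 0.03074619546532631)
cap [0.46860238 0.31285607 0.08      ]
```

View pics/a8.png

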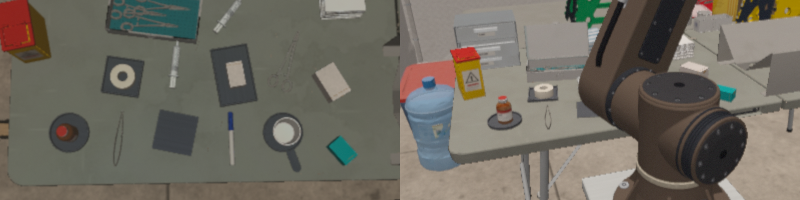

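In the last view, the vial (66,131), tape (122,76), carton (235,74) and tub (284,131) are each in their own dish and upright. All are within about 3 mm of centre.

```bash
python3 -c "
from h import *
bot.finish_job(); print(bot.current_time())"
```

```text
the job is handed in; nothing more can be done
the job is handed in; nothing more can be done
```

I moved everything to its own dish and handed the job in at about 53 s of the 128 s allowed. I parked the tub on the plate, then put the vial in the round dish, the tape in the square dish, the carton in the oblong dish and the tub in the handled dish.

- **Position:** in the last top view each thing measured within about 3 mm of its dish centre; the vial was furthest off at roughly 3 mm, against the 15 mm limit.
- **Upright and free:** everything looked upright in the last top view. The side view also showed the vial and tape standing level, but the arm hid the carton and tub there. The arm was back at its start pose, clear of everything.
- **Not measured:** I judged height and tilt from the pictures only. `bot.finish_job()` gave no verdict. No check failed or disagreed.

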